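# Clamp a half-mask blank against a hidden stop

## Task

Pick the flat wooden half-mask blank off the bench and lay it lengthwise on the bed of the clamping board, between the red clamp and the green hood. Then push the clamp along so that it slides the blank straight into the hood until you feel it come up against the stop hidden inside, and leave it held there with the clamp's sprung pad pressed about half-way in. Press gently, never driving the pad hard to its end, and leave the paint jar, brush pot and gouge where they are.

Things in the scene. Friction and masses are not known exactly. Their poses are not given: they have to be found in the camera images.
- blank: Loose half-mask blank of pale wood, two black eye shapes on top, 150 (x) x 62 (y) x 8 (z) mm, about 60 g, flat on the bench at the start. Two round lobes 62 mm wide, centred at x = +-41; between them, at the middle, a straight waist 40 mm wide and 34 mm long. Both ends are flat, 40 mm wide, at x = +-75, and alike: either may go first. Origin: centre of the underside.
- board: Fixed plywood clamping board, bed 390 mm long, 120 mm wide, top 20 mm above the bench. x runs along it from the red clamp to the green hood, z up; origin on the underside, on the centre line. The bed spans x -210 to +180 mm; the hood stands on it over x +90 to +180, y +-49, 59 mm above the bench (its black capped port, 38 mm across, rises to 75 mm).
- hood_mouth (a point): Middle of the hood's mouth at bed level (board x = +90, y = 0). The hood is open only here, towards the clamp: 90 mm wide, 35 mm high. Inside, out of sight, a fixed wooden stop 50 mm wide and 20 mm high stands across the bed, its face 15 to 55 mm behind the mouth, different each time: only pushing the blank until it resists tells where.
- jaw (a joint): Travel (m) of the red clamp along the board towards the hood, 0 to 0.14; starts at 0 to 0.02. At 0 its pad's free front face is at board x = -115 mm (205 mm from the hood's mouth). A red block 45 mm long (board x), 64 mm wide, top 64 mm above the bench, on the bed; it drags with about 7 N when pushed and stays where it is left.
- jaw_back (a point): Centre of the back face of the red clamp block, the face away from the hood, 45 mm above the bench: the place to push. Board x = -182 mm when the clamp is at 0.
- pad: Black sprung pad on the clamp's front, 8 mm thick, 50 mm wide, 21 to 45 mm above the bench. Origin: mid-thickness, centre line, bed height; x along the board. Free, it is 63 mm ahead of jaw_back, 14 mm clear of the block. It yields towards the block by up to 12 mm at 0.6 N/mm (3.6 N half-way): once the blank meets the stop, the push on the clamp rises from 7-8 N to about 11 N half-way.
- paint_jar: Bystander: closed paint jar with a blue label and a black cap, 60 mm across, 75 mm tall. Origin: centre of its underside.
- brush_pot: Bystander: green glass pot of brushes, 74 mm across, about 170 mm tall with its brushes. Origin: centre of its underside.
- gouge: Bystander: carving gouge lying on the bench, 200 mm long along its x (handle of 24 mm diameter to -x, steel to +x). Origin: at its middle, at bench level.

How it is judged:
On the way:
1. the blank lies flat and lengthwise on the bed of the board (within 0.15 rad and 15 mm of the centre line), its middle between the clamp and the hood, the pad not yet pressing it (z of blank in the frame of board between 0.016 and 0.024 m and angle between blank's own z axis and vertical below 0.06 rad and y of blank in the frame of board between -0.015 and 0.015 m and x of blank in the frame of board between -0.06 and 0.075 m and angle between the x axis of blank and the x axis of board, either way round below 0.15 rad and contact force between pad and blank below 1.2 N), for 0.2 s.
At the end, for the whole second after the job is handed in: The blank lies flat on the bed, straight (within 0.15 rad) and within 15 mm of the board's centre line, its leading end inside the hood against the stop, and the released clamp's pad keeps pressing it with 1.5 to 6.5 N (pad pressed in about 2.5 to 11 mm), everything at rest (z of blank in the frame of board between 0.016 and 0.024 m and angle between blank's own z axis and vertical below 0.06 rad and y of blank in the frame of board between -0.015 and 0.015 m and x of blank in the frame of board above 0.022 m and angle between the x axis of blank and the x axis of board, either way round below 0.15 rad and contact force between pad and blank between 1.5 and 6.5 N and linear speed of blank below 0.01 m/s and velocity of joint jaw below 0.01 m/s); the robot touches nothing.
It fails at once if the pad is driven hard against the blank (over 14 N) (contact force between pad and blank above 14 N).
It fails at once if the paint jar is moved more than 30 mm or tipped over (distance of paint_jar from where it was at the start of the episode above 0.03 m or angle between paint_jar's own z axis and vertical above 0.4 rad).
It fails at once if the brush pot is moved more than 30 mm or tipped over (distance of brush_pot from where it was at the start of the episode above 0.03 m or angle between brush_pot's own z axis and vertical above 0.4 rad).
It fails at once if the gouge is moved more than 30 mm or tipped over (distance of gouge from where it was at the start of the episode above 0.03 m or angle between gouge's own z axis and vertical above 0.4 rad).
It also fails if it takes over 58 s, if anything falls off the work surface, if the arm or the gripper's body presses on something with over 40 N, if the wrist force passes 120 N, or if a joint passes its speed limit or range.

## Robot

A 6-joint arm with a two-finger parallel gripper is mounted at the origin on the work surface. World frame = base frame: x ahead of the robot, y to its left, z up, the work surface at z = 0. Lengths are in m, angles in rad, forces in N, time in s.
With the tool pointing down it reaches from about 0.375 to 0.9 m from the base axis. Payload 3.1 kg.
Tool frame: the origin (TCP) lies between the finger pads; the fingertips stand 8 mm ahead of it and the grasp point (between the pads) lies 11 mm behind it; z points along the fingers, y is the line along which they close (so a half turn about z gives the same grasp; the last joint's range is limited). The gripper opens to 87 mm and grips with 3 to 60 N. Pads are 19 mm wide; open, the fingers measure 117 mm over their backs; the gripper's body (75 mm by 190 mm) begins 51 mm behind the grasp point.
Start: joints at [-1.349, 0.527, 1.433, -0, 1.181, -0.178], TCP at [0.243, -0.576, 0.199] pointing down, gripper open.
Joint ranges: [-3.08, 3.08], [-0.75, 2.2], [0.22, 2.44], [-1.43, 4.57], [0, 2.65], [-2.85, 2.85]. Speed limits (rad/s): [2.79, 2.79, 3.14, 3.14, 3.14, 3.14].

## Interface

Orientations are given as a unit quaternion [x, y, z, w].
In Python, from rig import robot gives the robot as it stands.
- The arm moves only by the tool move_arm, never from a script. Its argument "motion" is text: rows parted by semicolons, each of 5 numbers parted by spaces: the opening, from -1 (shut) to 1 (fully open), then the shift along the tool's x, y, z normalised to -1 to 1, where 1 is 0.2 m, then the turn about the tool's z normalised to -1 to 1, where 1 is pi rad. A call has 1 to 12 rows; each row is the pose to reach, as a shift and turn from the pose commanded when the call began, along the tool's axes at that moment, turning the shorter way round; what a row does not reach only later rows make up. A row lasts 1/12 s, in which the tool goes at most 41.7 mm and 7.16 degrees, less where a joint would pass 70% of its speed; a pose out of reach is approached as far as the arm can. A call with a number of a shift or a turn outside -1 to 1 is refused whole. A call with a gripper value outside its range is refused whole. The fingers move at their own pace and stop on an object; "newtons" is the grip in N (left out, the last holds). Time passes only in rows, so rows that repeat a pose let the fingers close. It gives the time, the measured TCP pose, the force, the opening and the grip force at its end, in the units of the state.
- robot.get_obs(): the state, without advancing time (a new reading comes with each control period).
- robot.camera(name): name is "scene" or "top" or "wrist"; returns (picture, depth): 384x512x3 uint8, red, green, blue; 384x512 float32, m along the optical axis (not along the pixel's ray), 0 where there is no reading.
- robot.camera_model(name): a dict with "mtx" (3x3 intrinsics, pixels), "position" and "attitude" of the camera in the world. Camera axes: x right, y down, z forward; pixel columns grow to the right and rows downward; lengths in m; the calibration is good to about 2 mm. A picture is of the moment at which its call begins: read the wrist's pose just before it. camera_model takes no time and is no camera call; for the wrist camera it gives the pose at the moment of the call.
- robot.hand_in(): hands the job in; it is judged then, once.
The state is a dict: "time": time; "q": joint angles; "joint_velocities": joint speeds; "joint_torque": joint torques, N m; "position": TCP position; "tool_rot": TCP orientation; "ft_force": force on the tool from outside, world axes, zero at the start; "moment": the same for the moment, N m; "grip_width": finger opening in m; "grip_force": force on a finger pad.
Only numpy, scipy, OpenCV 4.12 (cv2) and the standard library are available. Lean on these libraries where they do the work, as an engineer would, in place of code of your own. Each camera call takes 0.05 s, during which the arm holds its last target. There are 200 camera calls.

## Working session

There is one attempt and no reset: what is moved stays moved. The work goes in short steps, Python scripts to look and compute and a tool call to move; the robot and the scene stay as the last step left them, time stands still between calls to the robot, and variables do not carry over. Pictures are saved under pics/ and viewed, at most 10 in all, crops included, and the job is handed in when it is done.

Besides the shell and the picture viewer there is one more tool, called after "Request:" in YAML: its name, and indented under it one key for each argument. move_arm: Moves the arm, as the interface text tells. Its arguments: {"type":"object","properties":{"motion":{"type":"string"},"newtons":{"type":"number"}},"required":["motion"]}

```bash
mkdir -p pics; python3 - <<'E'
from rig import robot
import numpy as np,cv2
for n in("top","scene"):
    p,d=robot.camera(n);m=robot.camera_model(n);np.savez(n,p=p,d=d,**{k:np.array(v) for k,v in m.items()})
    cv2.imwrite(f"pics/{n}0.png",p[:,:,::-1]);print(n,m)
o=robot.get_obs();print(o)
E
```

```text
top {'mtx': array([[429.16220451,   0.        , 254.45065106],
       [  0.        , 429.16220451, 198.58767515],
       [  0.        ,   0.        ,   1.        ]]), 'position': array([ 0.56603313, -0.01074749,  1.14618994]), 'attitude': array([-0.70128772,  0.71263178, -0.01500054,  0.01124557])}
scene {'mtx': array([[407.89350864,   0.        , 250.10467222],
       [  0.        , 407.89350864, 193.81883372],
       [  0.        ,   0.        ,   1.        ]]), 'position': array([ 0.99035759, -0.64512565,  0.79797793]), 'attitude': array([ 0.889367  ,  0.23363659, -0.10737048, -0.37803687])}
{'time': 0.1, 'q': array([-1.34946967e+00,  5.28340949e-01,  1.43376415e+00,  7.25267598e-06,
        1.18139129e+00, -1.78484262e-01]), 'joint_velocities': array([-4.81715834e-04, -2.01225612e-03, -3.14733427e-03,  2.17710885e-03,
       -4.22497119e-05, -1.35825276e-03]), 'joint_torque': array([-2.29868619e-04, -4.40985274e+01, -1.77151126e+01,  6.35863189e-02,
        5.34453092e-02, -6.21882032e-05]), 'position': array([ 0.24316102, -0.57500473,  0.19769253]), 'tool_rot': array([ 9.80085186e-01,  1.98575232e-01, -1.70358639e-05, -9.51723359e-04]), 'ft_force': array([-0.04867167,  0.4377871 , -0.74859076]), 'moment': array([ 0.01217935,  0.04468729, -0.01562495]), 'grip_force': 0.0, 'grip_width': 0.08688424824788413}
```

View pics/top0.png

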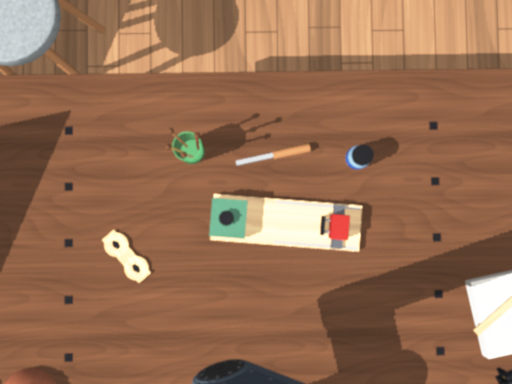

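View pics/scene0.png

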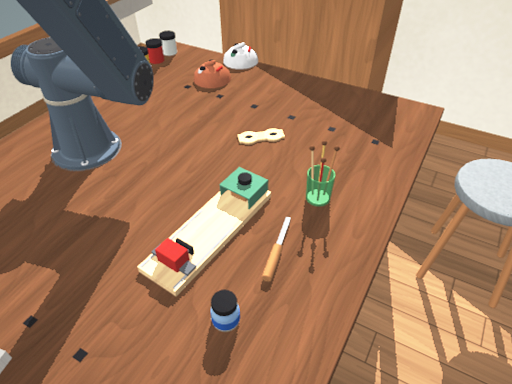

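The top view shows the blank at about (126,256), and the board from (210,217) to (361,229), with the hood at its left end (228,218) and the clamp at (340,227). The pot (187,147), gouge (275,155) and jar (360,156) lie beyond the board.

```bash
cat > h.py <<'E'
import numpy as np,cv2
from scipy.spatial.transform import Rotation as R
def world(f):
    v,u=np.indices(f['d'].shape);K=f['mtx'];d=f['d']
    c=np.stack([(u-K[0,2])/K[0,0]*d,(v-K[1,2])/K[1,1]*d,d],-1)
    return c@R.from_quat(f['attitude']).as_matrix().T+f['position']
def rect(w,m,name):
    n,l,s,_=cv2.connectedComponentsWithStats(m.astype(np.uint8));k=1+np.argmax(s[1:,4])
    q=w[l==k];r=cv2.minAreaRect((q[:,:2]*1000).astype(np.float32))
    print(name,len(q),'mean',q.mean(0).round(4),'rect mm',np.round(r[0],1),np.round(r[1],1),round(r[2],2));return q
E
python3 - <<'E'
from h import *
f=np.load('top.npz');w=world(f);p=f['p'].astype(int);z=w[...,2]
v,u=np.indices(z.shape);r,g,b=p[...,0],p[...,1],p[...,2]
box=lambda a,c,e,h:(u>a)&(u<c)&(v>e)&(v<h)
print('bench z',np.median(z[box(80,110,180,220)]), 'blank z',z[256-4:256+5,126].round(4),'bed',z[220,270:310:8].round(4))
rect(w,box(90,165,220,290)&(r>150)&(g>130),'blank')
rect(w,box(200,370,185,260)&(z>.012),'board')
q=rect(w,box(200,370,185,260)&(z>.015)&(z<.025),'bed')
rect(w,box(200,260,185,260)&(z>.05),'hood')
rect(w,box(320,360,205,250)&(z>.055)&(r>150)&(g<90),'jawtop')
rect(w,box(315,335,205,250)&(z>.03)&(r<90),'pad')
rect(w,box(165,210,125,168)&(z>.03),'pot')
rect(w,box(335,385,135,175)&(z>.03),'jar')
E
```

```text
bench z 0.0004025090151185129 blank z [0.0076 0.0105 0.0029 0.0061 0.0116 0.007  0.0083 0.0068 0.0052] bed [0.0198 0.0202 0.0234 0.0224 0.0205]
blank 1185 mean [0.4627 0.3241 0.0111] rect mm [475.3 185.8] [146.9 407.3] 4.95
board 6863 mean [ 0.5451 -0.096   0.0386] rect mm [544.6 -98.7] [390.4 120.2] 84.55
bed 4497 mean [ 0.543  -0.1163  0.0203] rect mm [544.6 -99.3] [389.1 120.2] 84.55
hood 1382 mean [0.5588 0.0501 0.0675] rect mm [558.1  43.1] [105.5  98.2] 84.39
jawtop 414 mean [ 0.5337 -0.2265  0.077 ] rect mm [ 535.2 -131.2] [241.9  60.5] 89.06
pad 39 mean [ 0.5358 -0.1902  0.0449] rect mm [ 536.2 -190.3] [ 5.7 41.4] 84.05
pot 579 mean [0.7374 0.1503 0.1065] rect mm [678.8  73.3] [271.8  72.8] 51.71
jar 495 mean [ 0.7098 -0.2843  0.0715] rect mm [ 658.1 -157.1] [ 59.2 340.7] 22.31
```

```bash
python3 - <<'E'
from h import *
f=np.load('top.npz');w=world(f);p=f['p'].astype(int);z=w[...,2]
v,u=np.indices(z.shape);r,g,b=p[...,0],p[...,1],p[...,2]
box=lambda a,c,e,h:(u>a)&(u<c)&(v>e)&(v<h)
# blank: intersect pixel rays with z=.008
K=f['mtx'];M=R.from_quat(f['attitude']).as_matrix()
def plane(m,h):
    c=np.stack([(u-K[0,2])/K[0,0],(v-K[1,2])/K[1,1],np.ones(z.shape)],-1)@M.T
    return f['position']+c*((h-f['position'][2])/c[...,2])[...,None]
m=box(90,165,220,290)&(r>130)&(g>110)&(r-b>0)
m=cv2.morphologyEx(m.astype(np.uint8),cv2.MORPH_CLOSE,np.ones((9,9)))>0
q=rect(plane(m,.008),m,'blank');xy=q[:,:2]-q[:,:2].mean(0);e,V=np.linalg.eigh(np.cov(xy.T));print('axis deg',np.degrees(np.arctan2(V[1,1],V[0,1])))
m=box(320,360,205,250)&(r>150)&(g<90);q=rect(plane(m,.064),m,'jawtop(+back face maybe)')
a=np.radians(84.55);X=np.array([np.cos(a),np.sin(a)]);Y=np.array([-X[1],X[0]]);O=np.array([.5446,-.099])+.015*X
print('O',O)
for c,n in((q,'jaw'),):
    s=(c[:,:2]-O)@X;t=(c[:,:2]-O)@Y;print(n,s.min(),s.max(),t.min(),t.max())
m=box(312,335,205,250)&(r<70)&(g<70)&(z>.03)&(z<.055);c=w[m];print('pad',np.percentile((c[:,:2]-O)@X,[2,50,98]),np.percentile((c[:,:2]-O)@Y,[2,98]))
m=(box(200,370,185,260))&(z>.03)&(z<.09)&(u>250);c=w[m];print('hi stuff',np.percentile((c[:,:2]-O)@X,[.5,2,50,98]))
E
```

```text
blank 1302 mean [0.4623 0.3254 0.008 ] rect mm [462.1 325.9] [157.8  68.6] 40.28
axis deg -139.97368921973742
jawtop(+back face maybe) 435 mean [ 0.5332 -0.2281  0.064 ] rect mm [ 533.6 -228.8] [45.4 60.5] 88.7
O [ 0.54602466 -0.08406781]
jaw -0.1676446087026476 -0.12110269542505474 -0.03177452643250005 0.030034497265006316
pad [-0.10906062 -0.1065602  -0.10459878] [-0.01726099  0.01628976]
hi stuff [-0.16997146 -0.16880473 -0.142688   -0.10400257]
```

```bash
cat >> h.py <<'E'
def to(o,x,y,z,deg):
    "shift and turn (normalised) from measured pose to world x,y,z with tool x at heading deg"
    M=R.from_quat(o['tool_rot']).as_matrix();a=np.degrees(np.arctan2(M[1,0],M[0,0]))
    s=M.T@(np.array([x,y,z])-o['position'])/.2
    t=-((deg-a+180)%360-180)/180
    return np.append(s,t).round(4)
def fake(x,y,z,deg):
    a=np.radians(deg);M=np.array([[np.cos(a),np.sin(a),0],[np.sin(a),-np.cos(a),0],[0,0,-1.]])
    return dict(position=np.array([x,y,z]),tool_rot=R.from_matrix(M).as_quat())
E
python3 - <<'E'
from h import *; from rig import robot
o=robot.get_obs()
A=(.44,-.40,.2,31);B=(.52,-.2,.2,40.15);C=(.52,.0,.2,40.15);D=(.49,.17,.15,40.15);E=(.4623,.3254,.06,40.15)
print(to(o,*A))
for a,b in zip((A,B,C,D),(B,C,D,E)):print(to(fake(*a),*b))
E
```

```text
[ 1.2472 -0.4229 -0.0103 -0.045 ]
[ 0.8579 -0.6512  0.     -0.0508]
[ 0.6448 -0.7644  0.     -0.    ]
[ 0.4334 -0.7464  0.25   -0.    ]
[ 0.3951 -0.6832  0.45   -0.    ]
```

Request:
move_arm:
  motion: "1 0.5 -0.25 0 -0.02; 1 0.95 -0.45 0 -0.045; 1 0.95 -0.45 0 -0.045; 1 0.95 -0.45 0 -0.045; 1 0.95 -0.45 0 -0.045; 1 0.95 -0.45 0 -0.045"

```text
time: 0.6
position: [0.3867, -0.4119, 0.198]
tool_rot: [0.963, 0.27, 0.001, -0.003]
ft_force: [0.2, -0.3, 0.0]
grip_width: 0.0871
grip_force: 0.0
```

Request:
move_arm:
  motion: "1 0.95 -0.8 0 -0.05; 1 0.95 -0.8 0 -0.05; 1 0.95 -0.8 0 -0.05; 1 0.95 -0.8 0 -0.05; 1 0.95 -0.8 0 -0.05; 1 0.95 -0.8 0 -0.05; 1 0.95 -0.8 0 -0.05; 1 0.95 -0.8 0 -0.05"

```text
time: 1.27
position: [0.4638, -0.1819, 0.1984]
tool_rot: [0.939, 0.344, -0.0, -0.0]
ft_force: [0.7, -1.6, 0.5]
grip_width: 0.0873
grip_force: 0.0
```

Request:
move_arm:
  motion: "1 0.65 -0.8 0 0; 1 0.65 -0.8 0 0; 1 0.65 -0.8 0 0; 1 0.65 -0.8 0 0; 1 0.65 -0.8 0 0; 1 0.65 -0.8 0 0; 1 0.65 -0.8 0 0"

```text
time: 1.85
position: [0.4605, 0.0226, 0.1985]
tool_rot: [0.939, 0.343, -0.0, 0.0]
ft_force: [0.8, -1.1, 0.1]
grip_width: 0.0871
grip_force: 0.0
```

```bash
python3 - <<'E'
from h import *; from rig import robot
o=robot.get_obs();print(o['time'],o['position'],o['q'])
D=(.495,.19,.15,40.15);print(to(o,*D),to(fake(*D),.4623,.3254,.1,40.15))
E
```

```text
1.85 [0.4605201  0.02260691 0.19852899] [-1.93544082e-01  3.08004658e-01  1.82945455e+00 -8.62398480e-04
  1.00385555e+00  6.76482915e-01]
[ 6.718e-01 -5.284e-01  2.420e-01  2.000e-04] [ 0.3116 -0.6229  0.25   -0.    ]
```

Request:
move_arm:
  motion: "1 0.3 -0.25 0.1 0; 1 0.6 -0.5 0.2 0; 1 0.6 -0.5 0.2 0; 1 0.6 -0.5 0.2 0; 1 0.6 -0.5 0.2 0; 1 0.6 -0.5 0.2 0; 1 0.6 -0.5 0.2 0"

```text
time: 2.43
position: [0.4889, 0.1739, 0.1583]
tool_rot: [0.94, 0.341, -0.0, 0.0]
ft_force: [0.1, 0.0, -0.2]
grip_width: 0.0869
grip_force: 0.0
```

```bash
python3 - <<'E'
from h import *; from rig import robot
o=robot.get_obs();print(o['time'],o['position'],o['q'])
print(to(o,.4623,.3254,.1,40.15))
E
```

```text
2.4333 [0.48885254 0.1738912  0.15832685] [ 1.26786517e-01  4.41785384e-01  1.73918022e+00 -1.17949324e-03
  9.61001384e-01  1.00190485e+00]
[ 0.3843 -0.6665  0.2909 -0.0014]
```

Request:
move_arm:
  motion: "1 0.19 -0.33 0.15 0; 1 0.384 -0.667 0.291 -0.001; 1 0.384 -0.667 0.291 -0.001; 1 0.384 -0.667 0.291 -0.001; 1 0.384 -0.667 0.291 -0.001; 1 0.384 -0.667 0.291 -0.001; 1 0.384 -0.667 0.291 -0.001; 1 0.384 -0.667 0.291 -0.001"

```text
time: 3.1
position: [0.4625, 0.3255, 0.1011]
tool_rot: [0.94, 0.342, 0.0, 0.0]
ft_force: [0.0, -0.2, 0.2]
grip_width: 0.0871
grip_force: 0.0
```

```bash
python3 - <<'E'
from h import *; from rig import robot
o=robot.get_obs();m=robot.camera_model('wrist');p,d=robot.camera('wrist');cv2.imwrite('pics/w1.png',p[:,:,::-1])
f=dict(d=d,**{k:np.array(v) for k,v in m.items()});w=world(f);np.savez('wrist',p=p,**f)
print(o['position'],m)
p=p.astype(int);mk=(p[...,0]>150)&(p[...,1]>120)&(w[...,2]>.003)&(w[...,2]<.02)
rect(w,mk,'blank');print(to(o,.4623,.3254,.0105,40.15))
E
```

```text
[0.46245554 0.32552699 0.10107966] {'mtx': array([[289.05528319,   0.        , 252.46065548],
       [  0.        , 289.05528319, 194.48097743],
       [  0.        ,   0.        ,   1.        ]]), 'position': array([0.52305876, 0.3759388 , 0.28875819]), 'attitude': array([ 0.89646985, -0.41831873, -0.06095573,  0.13279929])}
blank 6510 mean [0.4668 0.3281 0.0095] rect mm [462.9 324.6] [149.9  62.5] 39.28
[-1.300e-03 -4.000e-04  4.529e-01 -7.000e-04]
```

View pics/w1.png

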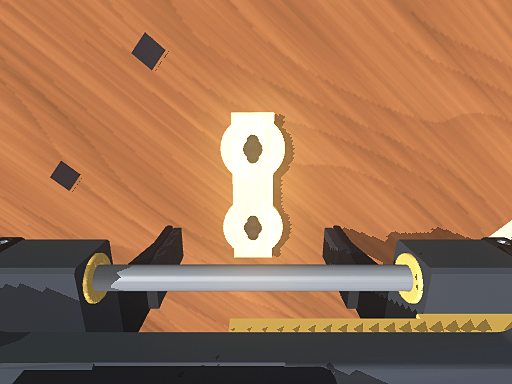

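The wrist view shows the blank upright from (252,112) to (252,257), midway between the fingers. It agrees with the top view to about 1 mm, so I'm going down to grasp.

Request:
move_arm:
  motion: "1 0 0 0.12 0.002; 1 0 0 0.24 0.002; 1 0 0 0.34 0.002; 1 0 0 0.42 0.002; 1 0 0 0.452 0.002; 1 0 0 0.452 0.002; 1 0 0 0.452 0.002"

```text
time: 3.73
position: [0.4619, 0.327, 0.0105]
tool_rot: [0.94, 0.34, 0.0, 0.0]
ft_force: [0.2, 0.7, 0.3]
grip_width: 0.0872
grip_force: 0.0
```

Request:
move_arm:
  motion: "-1 0 0 0 0; -1 0 0 0 0; -1 0 0 0 0; -1 0 0 0 0; -1 0 0 0 0; -1 0 0 0 0; -1 0 0 0 0; -1 0 0 0 0; -1 0 0 0 0"
  newtons: 12

```text
time: 4.48
position: [0.461, 0.3276, 0.0099]
tool_rot: [0.94, 0.341, -0.0, 0.0]
ft_force: [-0.3, 0.2, -0.2]
grip_width: 0.035
grip_force: 0.0
```

Request:
move_arm:
  motion: "-1 0 0 0 0; -1 0 0 0 0; -1 0 0 0 0; -1 0 0 0 0"

```text
time: 4.82
position: [0.4611, 0.3276, 0.0099]
tool_rot: [0.94, 0.341, -0.0, -0.0]
ft_force: [-0.4, -1.0, 0.3]
grip_width: 0.0082
grip_force: 0.0
```

```bash
python3 - <<'E'
from h import *; from rig import robot
p,d=robot.camera('wrist');cv2.imwrite('pics/w2.png',p[:,:,::-1]);o=robot.get_obs();print(o['grip_width'],o['grip_force'],o['position'])
E
```

```text
0.005202044617054442 0.0 [0.46109236 0.32761855 0.00992901]
```

View pics/w2.png

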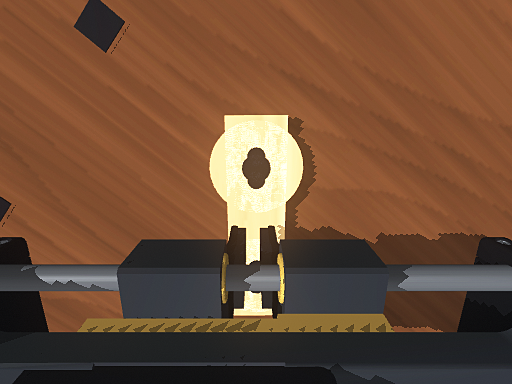

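The fingers (cols 230-283, rows 228-310) seem to have closed above the blank, whose far lobe is at (256,168). I'll measure how high the tips really are.

```bash
python3 - <<'E'
from h import *; from rig import robot
m=robot.camera_model('wrist');p,d=robot.camera('wrist');o=robot.get_obs()
f=dict(d=d,**{k:np.array(v) for k,v in m.items()});w=world(f)
T=(w-o['position'])@R.from_quat(o['tool_rot']).as_matrix()
for r in range(205,320,8): print(r,[tuple((w[r,c,2:].tolist()+T[r,c,:2].tolist()+[float(p[r,c].mean())])) and np.round([w[r,c,2]*1000,*(T[r,c,:2]*1000)],0).tolist() for c in(228,237,255,272,284)])
print(o['grip_width'],o['grip_force'])
M=R.from_quat(f['attitude']).as_matrix();Rt=R.from_quat(o['tool_rot']).as_matrix()
for nm,pt in(('tip',[0,0,.008]),('tcp',[0,0,0]),('grasp',[0,0,-.011])):
    c=M.T@(Rt@np.array(pt)+o['position']-f['position']);print(nm,(f['mtx']@c/c[2])[:2].round(1))
E
```

```text
205 [[9.0, 14.0, -16.0], [8.0, 14.0, -10.0], [10.0, 14.0, 2.0], [9.0, 14.0, 14.0], [8.0, 14.0, 22.0]]
213 [[10.0, 9.0, -16.0], [10.0, 9.0, -10.0], [9.0, 9.0, 2.0], [9.0, 8.0, 14.0], [9.0, 8.0, 23.0]]
221 [[9.0, 2.0, -17.0], [9.0, 3.0, -10.0], [10.0, 3.0, 2.0], [10.0, 3.0, 14.0], [10.0, 3.0, 23.0]]
229 [[9.0, -3.0, -17.0], [41.0, 11.0, -8.0], [9.0, -4.0, 2.0], [41.0, 10.0, 12.0], [10.0, -3.0, 23.0]]
237 [[9.0, -10.0, -17.0], [52.0, 10.0, -8.0], [9.0, -10.0, 2.0], [52.0, 11.0, 11.0], [10.0, -10.0, 23.0]]
245 [[115.0, 37.0, -7.0], [61.0, 10.0, -7.0], [9.0, -16.0, 2.0], [63.0, 11.0, 11.0], [114.0, 37.0, 11.0]]
253 [[119.0, 37.0, -7.0], [68.0, 9.0, -7.0], [9.0, -23.0, 2.0], [70.0, 10.0, 10.0], [119.0, 37.0, 10.0]]
261 [[121.0, 35.0, -7.0], [76.0, 9.0, -7.0], [9.0, -29.0, 2.0], [113.0, 31.0, 7.0], [125.0, 37.0, 9.0]]
269 [[124.0, 34.0, -7.0], [121.0, 32.0, -4.0], [121.0, 32.0, 1.0], [121.0, 32.0, 6.0], [129.0, 38.0, 9.0]]
277 [[125.0, 32.0, -6.0], [122.0, 30.0, -4.0], [122.0, 30.0, 1.0], [123.0, 31.0, 6.0], [130.0, 35.0, 9.0]]
285 [[126.0, 30.0, -6.0], [123.0, 28.0, -4.0], [124.0, 29.0, 1.0], [124.0, 29.0, 6.0], [130.0, 33.0, 9.0]]
293 [[127.0, 28.0, -6.0], [84.0, -2.0, -6.0], [11.0, -55.0, 3.0], [105.0, 13.0, 8.0], [130.0, 30.0, 9.0]]
301 [[125.0, 24.0, -7.0], [85.0, -6.0, -6.0], [10.0, -63.0, 3.0], [106.0, 9.0, 8.0], [128.0, 26.0, 9.0]]
309 [[125.0, 21.0, -7.0], [9.0, -70.0, -11.0], [9.0, -71.0, 3.0], [106.0, 7.0, 8.0], [129.0, 25.0, 9.0]]
317 [[126.0, 19.0, -7.0], [2.0, -84.0, -12.0], [1.0, -84.0, 3.0], [130.0, 23.0, 6.0], [131.0, 24.0, 9.0]]
0.003465998608943047 0.0
tip [251.6 220.5]
tcp [251.5 224.8]
grasp [251.5 231.2]
```

The depth puts the fingertips about 38 mm above the bench, although the reported TCP implies 2 mm. The gripper body is high by a similar amount. I'll open the fingers and pin down this offset with both the wrist and scene cameras.

Request:
move_arm:
  motion: "1 0 0 0 0; 1 0 0 0 0; 1 0 0 0 0; 1 0 0 0 0; 1 0 0 0 0; 1 0 0 0 0; 1 0 0 0 0; 1 0 0 0 0; 1 0 0 0 0; 1 0 0 0 0; 1 0 0 0 0; 1 0 0 0 0"

```text
time: 5.92
position: [0.4611, 0.3276, 0.01]
tool_rot: [0.94, 0.341, -0.0, -0.0]
ft_force: [-0.6, -0.3, -1.3]
grip_width: 0.0751
grip_force: 0.0
```

```bash
cat >> h.py <<'E'
def grab(robot,n):
    m=robot.camera_model(n);p,d=robot.camera(n)
    return dict(p=p,d=d,**{k:np.array(v) for k,v in m.items()})
E
python3 - <<'E'
from h import *; from rig import robot
o=robot.get_obs();print(o['grip_width'],o['position'])
Rt=R.from_quat(o['tool_rot']).as_matrix()
for n in('wrist','scene','top'):
    f=grab(robot,n);w=world(f);T=(w-o['position'])@Rt*1000;ok=f['d']>.05
    k=ok&(abs(T[...,0])<14)&(abs(T[...,1])<62)&(abs(T[...,1])>36)&(w[...,2]>.014)&(w[...,2]<.15)
    for s in(-1,1):
        q=T[k&(T[...,1]*s>0)];z=w[k&(T[...,1]*s>0)][:,2]*1000
        if len(q):print(n,s,len(q),'z pct',np.percentile(z,[0,2,5,20,50]).round(1),'x',np.percentile(q[:,0],[5,95]).round(1),'y',np.percentile(q[:,1],[5,95]).round(1))
    if n=='scene':cv2.imwrite('pics/s2.png',cv2.resize(f['p'][40:200,180:360,::-1],None,fx=4,fy=3.7))
E
```

```text
0.07506980420101378 [0.46110833 0.32760013 0.0099517 ]
wrist -1 2798 z pct [34.8 38.1 42.  58.5 85.1] x [-8.7 12.4] y [-45.5 -36.9]
wrist 1 2305 z pct [35.1 37.6 40.8 54.8 78.8] x [-8.4 12.1] y [38.2 47. ]
scene -1 16 z pct [77.6 79.2 81.5 84.3 87.8] x [-10.8   9.4] y [-49.4 -39.7]
scene 1 80 z pct [35.9 36.6 37.6 45.1 58.8] x [-9.3 10.3] y [45.3 54.6]
top 1 72 z pct [122.8 124.3 124.7 126.3 127.6] x [-12.6  12.5] y [46.9 59.9]
```

View pics/s2.png

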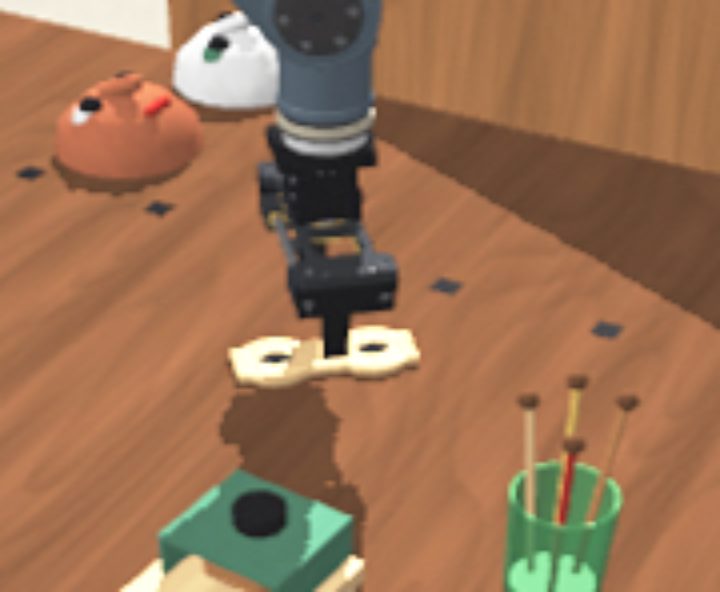

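Scene and wrist cameras agree: the tips are at z≈35 mm while the report implies 2 mm, so the true tool is about 33 mm higher than stated, with x and y correct. From here I subtract 33 mm in z. I'll go down in small steps and watch the force.

Request:
move_arm:
  motion: "1 0 0 0.03 0; 1 0 0 0.06 0; 1 0 0 0.09 0; 1 0 0 0.11 0; 1 0 0 0.125 0; 1 0 0 0.135 0; 1 0 0 0.145 0; 1 0 0 0.145 0; 1 0 0 0.145 0"

```text
time: 6.82
position: [0.4611, 0.3276, -0.0191]
tool_rot: [0.94, 0.341, -0.0, -0.0]
ft_force: [-0.2, -1.5, -1.0]
grip_width: 0.0868
grip_force: 0.0
```

```bash
cat >> h.py <<'E'
def tips(robot,lo=.0,n='scene'):
    o=robot.get_obs();h=o['grip_width']*500;Rt=R.from_quat(o['tool_rot']).as_matrix()
    f=grab(robot,n);w=world(f);T=(w-o['position'])@Rt*1000;ok=(f['d']>.05)&(f['p'].max(-1)<90)
    k=ok&(abs(T[...,0])<14)&(abs(T[...,1])<h+20)&(abs(T[...,1])>h-3)&(w[...,2]>lo)&(w[...,2]<.15)
    for s in(-1,1):
        z=w[k&(T[...,1]*s>0)][:,2]*1000
        if len(z):print(n,s,len(z),'z pct',np.percentile(z,[0,2,5,20]).round(1))
E
python3 - <<'E'
from h import *; from rig import robot
tips(robot);tips(robot,n='wrist');o=robot.get_obs();print(o['position'],o['ft_force'],o['grip_width'])
E
```

```text
scene -1 14 z pct [42.1 43.2 44.7 49.5]
scene 1 71 z pct [ 8.5  9.7 10.3 15.8]
wrist -1 3245 z pct [ 0.1  1.4  2.9 25.4]
wrist 1 2683 z pct [ 0.3  1.4  2.1 21.3]
[ 0.46128687  0.32771539 -0.01883404] [-0.33002887  0.63182998 -0.33294572] 0.08660843307868071
```

Request:
move_arm:
  motion: "1 0 0 0.008 0; 1 0 0 0.015 0; 1 0 0 0.022 0; 1 0 0 0.022 0; 1 0 0 0.022 0"

```text
time: 7.33
position: [0.4611, 0.3276, -0.0235]
tool_rot: [0.94, 0.341, -0.0, 0.0]
ft_force: [-0.3, -0.5, -0.4]
grip_width: 0.0871
grip_force: 0.0
```

Request:
move_arm:
  motion: "-1 0 0 0 0; -1 0 0 0 0; -1 0 0 0 0; -1 0 0 0 0; -1 0 0 0 0; -1 0 0 0 0; -1 0 0 0 0; -1 0 0 0 0; -1 0 0 0 0; -1 0 0 0 0; -1 0 0 0 0; -1 0 0 0 0"
  newtons: 12

```text
time: 8.33
position: [0.4611, 0.3276, -0.0234]
tool_rot: [0.94, 0.341, 0.0, 0.0]
ft_force: [0.0, 0.0, 0.2]
grip_width: 0.0401
grip_force: 12.0
```

Request:
move_arm:
  motion: "-1 0 0 -0.1 0; -1 0 0 -0.25 0; -1 0 0 -0.4 0; -1 0 0 -0.6 0; -1 0 0 -0.65 0; -1 0 0 -0.65 0; -1 0 0 -0.65 0; -1 0 0 -0.65 0"

```text
time: 9.0
position: [0.4596, 0.3269, 0.1049]
tool_rot: [0.94, 0.341, -0.002, 0.0]
ft_force: [-0.5, 0.4, -0.8]
grip_width: 0.04
grip_force: 12.0
```

```bash
python3 - <<'E'
from h import *; from rig import robot
o=robot.get_obs();print(o['position'],o['grip_width'],o['grip_force'])
D=(.505,.16,.107,62);E=(.546,-.02,.107,84.55);print(to(o,*D),to(fake(*D),*E))
E
```

```text
[0.45962373 0.32693016 0.10491773] 0.03999806881434966 11.999900937080383
[-0.3604  0.7863 -0.0099 -0.1232] [-0.6984  0.6035  0.     -0.1253]
```

Request:
move_arm:
  motion: "-1 -0.05 0.1 0 -0.02; -1 -0.14 0.3 0 -0.05; -1 -0.23 0.5 0 -0.08; -1 -0.32 0.7 0 -0.11; -1 -0.36 0.785 0 -0.123; -1 -0.36 0.785 0 -0.123; -1 -0.36 0.785 0 -0.123; -1 -0.36 0.785 0 -0.123"

```text
time: 9.67
position: [0.505, 0.1611, 0.105]
tool_rot: [0.858, 0.514, -0.002, -0.001]
ft_force: [0.1, -0.5, -0.7]
grip_width: 0.04
grip_force: 12.0
```

Request:
move_arm:
  motion: "-1 -0.1 0.09 0 -0.02; -1 -0.25 0.22 0 -0.05; -1 -0.4 0.35 0 -0.08; -1 -0.55 0.48 0 -0.11; -1 -0.65 0.56 0 -0.125; -1 -0.7 0.6 0 -0.125; -1 -0.7 0.6 0 -0.125; -1 -0.7 0.6 0 -0.125; -1 -0.7 0.6 0 -0.125; -1 -0.7 0.6 0 -0.125"

```text
time: 10.5
position: [0.5456, -0.0168, 0.1063]
tool_rot: [0.74, 0.673, -0.0, -0.001]
ft_force: [0.6, -0.5, 0.1]
grip_width: 0.0398
grip_force: 12.0
```

```bash
python3 - <<'E'
from h import *; from rig import robot
o=robot.get_obs();print(o['position'],o['grip_width'],o['grip_force'])
a=np.radians(84.55);X=np.array([np.cos(a),np.sin(a)]);O=np.array([.54602,-.08407]);P=O-.002*X
print(to(o,*P,.04,84.55),to(o,*P,-.0025,84.55))
E
```

```text
[ 0.54558401 -0.01675679  0.10633773] 0.039767238873214324 12.000067681074142
[-3.451e-01  3.440e-02  3.314e-01  2.000e-04] [-3.452e-01  3.470e-02  5.439e-01  2.000e-04]
```

Request:
move_arm:
  motion: "-1 -0.1 0.01 0 0; -1 -0.22 0.022 0 0; -1 -0.3 0.03 0 0; -1 -0.345 0.034 0.08 0; -1 -0.345 0.034 0.2 0; -1 -0.345 0.034 0.33 0; -1 -0.345 0.034 0.33 0; -1 -0.345 0.034 0.33 0; -1 -0.345 0.034 0.33 0"

```text
time: 11.25
position: [0.5471, -0.0875, 0.0414]
tool_rot: [0.74, 0.673, 0.0, 0.0]
ft_force: [-0.6, 0.1, -0.5]
grip_width: 0.0397
grip_force: 12.0
```

```bash
python3 - <<'E'
from h import *; from rig import robot
o=robot.get_obs();print(o['position'],o['grip_width'],o['grip_force'])
a=np.radians(84.55);X=np.array([np.cos(a),np.sin(a)]);O=np.array([.54602,-.08407]);P=O-.002*X
print(to(o,*P,-.0025,84.55))
f=grab(robot,'scene');cv2.imwrite('pics/s3.png',cv2.resize(f['p'][150:310,120:300,::-1],None,fx=4,fy=3.7))
E
```

```text
[ 0.54713425 -0.08750261  0.04135588] 0.03966250953940622 11.99988842010498
[ 0.0066 -0.0074  0.2193 -0.    ]
```

View pics/s3.png

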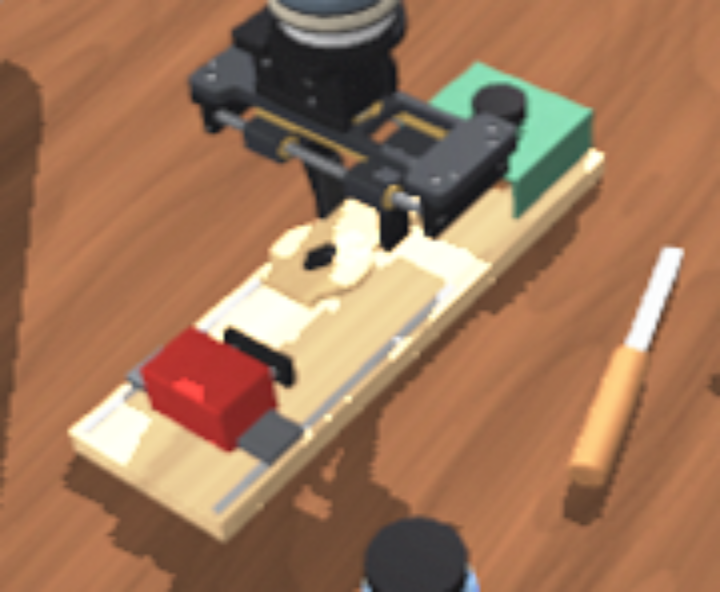

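The blank is held level above the bed at about (320,260), between the red clamp (205,390) and the hood (530,120). I'm lowering it now.

Request:
move_arm:
  motion: "-1 0.003 -0.004 0.06 0; -1 0.007 -0.007 0.12 0; -1 0.007 -0.007 0.16 0; -1 0.007 -0.007 0.185 0; -1 0.007 -0.007 0.2 0; -1 0.007 -0.007 0.21 0; -1 0.007 -0.007 0.217 0; -1 0.007 -0.007 0.217 0; -1 0.007 -0.007 0.217 0"

```text
time: 12.05
position: [0.5456, -0.0869, -0.0026]
tool_rot: [0.74, 0.672, 0.0, 0.0]
ft_force: [0.9, -0.5, -0.8]
grip_width: 0.0398
grip_force: 12.0
```

Request:
move_arm:
  motion: "0.5 0 0 0 0; 0.5 0 0 0 0; 0.5 0 0 0 0; 0.5 0 0 0 0; 0.5 0 0 0 0; 0.5 0 0 0 0; 0.5 0 0 -0.1 0; 0.5 0 0 -0.3 0; 0.5 0 0 -0.5 0; 0.5 0 0 -0.6 0; 0.5 0 0 -0.6 0; 0.5 0 0 -0.6 0"

```text
time: 13.05
position: [0.5461, -0.0871, 0.1185]
tool_rot: [0.74, 0.672, 0.001, 0.001]
ft_force: [-0.4, 0.1, -0.5]
grip_width: 0.0653
grip_force: 0.0
```

Request:
move_arm:
  motion: "-1 -0.2 0 0 0; -1 -0.4 0 0 0; -1 -0.6 0 0 0; -1 -0.8 0 0 0; -1 -0.98 0 0 0; -1 -0.98 0 0 0; -1 -0.98 0 0 0; -1 -0.98 0 0 0; -1 -0.98 0 0 0; -1 -0.98 0 0 0; -1 -0.98 0 0 0; -1 -0.98 0 0 0"

```text
time: 14.05
position: [0.5267, -0.2808, 0.1172]
tool_rot: [0.74, 0.673, 0.0, -0.0]
ft_force: [0.3, -0.1, -0.2]
grip_width: 0.0014
grip_force: 0.0
```

```bash
cat >> h.py <<'E'
A=np.radians(84.55);X=np.array([np.cos(A),np.sin(A)]);Y=np.array([-X[1],X[0]]);O=np.array([.54602,-.08407])
def bd(q): return np.stack([(q[...,:2]-O)@X,(q[...,:2]-O)@Y],-1)*1000
def st(robot):
    o=robot.get_obs();print('t',round(o['time'],2),'board xy mm',bd(o['position']).round(1),'z',o['position'][2].round(4),'ft board x,y,z',(o['ft_force'][:2]@X).round(2),(o['ft_force'][:2]@Y).round(2),o['ft_force'][2].round(2),o['grip_width'].round(4));return o
E
python3 - <<'E'
from h import *; from rig import robot
o=st(robot);print(to(o,*(O-.205*X),.10,84.55))
f=grab(robot,'top');cv2.imwrite('pics/t4.png',cv2.resize(f['p'][180:265,200:370,::-1],None,fx=4.5,fy=4.5))
E
```

```text
Traceback (most recent call last):
  File "h.py", line 33, in st
    o=robot.get_obs();print('t',round(o['time'],2),'board xy mm',bd(o['position']).round(1),'z',o['position'][2].round(4),'ft board x,y,z',(o['ft_force'][:2]@X).round(2),(o['ft_force'][:2]@Y).round(2),o['ft_force'][2].round(2),o['grip_width'].round(4));return o
                                                                                                                                                                                                                                   ^^^^^^^^^^^^^^^^^^^^^
AttributeError: 'float' object has no attribute 'round'
```

```bash
sed -i "s/o\['grip_width'\].round(4)/round(o['grip_width'],4)/" h.py
python3 - <<'E'
from h import *; from rig import robot
o=st(robot);print(to(o,*(O-.205*X),.007,84.55))
f=grab(robot,'top');cv2.imwrite('pics/t4.png',cv2.resize(f['p'][180:265,200:370,::-1],None,fx=4.5,fy=4.5))
E
```

```text
t 14.05 board xy mm [-197.6    0.6] z 0.1172 ft board x,y,z -0.1 -0.3 -0.21 0.0014
[-3.700e-02  3.000e-03  5.509e-01  1.000e-04]
```

View pics/t4.png

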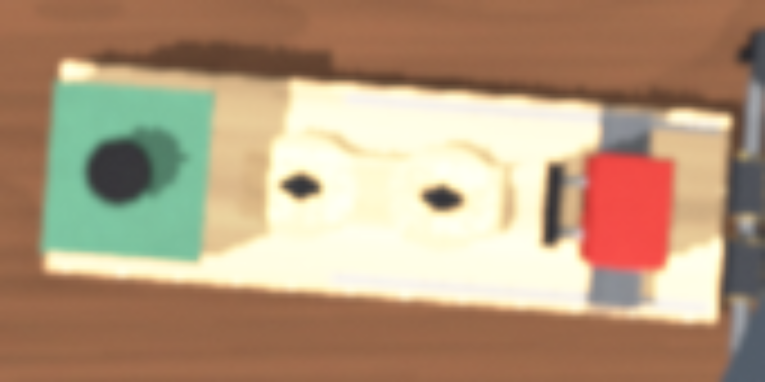

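The blank lies flat and lengthwise on the centre line, with its eyes at (300,185) and (442,198). It sits between the pad (552,205) and the hood edge (210,175). Next I move down behind the clamp.

Request:
move_arm:
  motion: "-1 -0.03 0 0 0; -1 -0.04 0 0 0; -1 -0.04 0.003 0.15 0; -1 -0.04 0.003 0.3 0; -1 -0.04 0.003 0.42 0; -1 -0.04 0.003 0.5 0; -1 -0.04 0.003 0.55 0; -1 -0.04 0.003 0.55 0; -1 -0.04 0.003 0.55 0; -1 -0.04 0.003 0.55 0"

```text
time: 14.93
position: [0.5271, -0.2908, 0.0083]
tool_rot: [0.74, 0.672, 0.0, 0.001]
ft_force: [0.6, 0.0, -0.0]
grip_width: 0.0003
grip_force: 0.0
```

Request:
move_arm:
  motion: "-1 0.02 0 0 0; -1 0.04 0 0 0; -1 0.06 0 0 0; -1 0.08 0 0 0; -1 0.1 0 0 0; -1 0.12 0 0 0; -1 0.12 0 0 0; -1 0.12 0 0 0"

```text
time: 15.6
position: [0.5286, -0.2657, 0.0071]
tool_rot: [0.74, 0.672, -0.0, -0.0]
ft_force: [0.3, 0.3, 0.4]
grip_width: 0.0004
grip_force: 0.0
```

```bash
python3 - <<'E'
from h import *; from rig import robot
st(robot)
E
```

```text
t 15.6 board xy mm [-1.824e+02  1.000e-01] z 0.0071 ft board x,y,z 0.37 -0.27 0.38 0.0004
```

Request:
move_arm:
  motion: "-1 0.02 0 0 0; -1 0.04 0 0 0; -1 0.06 0 0 0; -1 0.08 0 0 0; -1 0.1 0 0 0"

```text
time: 16.02
position: [0.5307, -0.2488, 0.0073]
tool_rot: [0.74, 0.672, -0.001, 0.002]
ft_force: [-2.8, -7.2, -0.7]
grip_width: 0.0002
grip_force: 3.6
```

Request:
move_arm:
  motion: "-1 0.016 0 0 0; -1 0.032 0 0 0; -1 0.048 0 0 0; -1 0.064 0 0 0; -1 0.08 0 0 0; -1 0.096 0 0 0; -1 0.1 0 0 0"

```text
time: 16.6
position: [0.5327, -0.2285, 0.0073]
tool_rot: [0.74, 0.673, -0.001, 0.002]
ft_force: [-1.7, -6.8, -1.7]
grip_width: 0.0006
grip_force: 3.7
```

```bash
python3 - <<'E'
from h import *; from rig import robot
st(robot);f=grab(robot,'top');w=world(f);p=f['p'].astype(int)
m=(w[...,2]>.055)&(w[...,2]<.075)&(p[...,0]>150)&(p[...,1]<90);b=bd(w);m&=(abs(b[...,1])<40)&(b[...,0]<50)
print('jaw x',np.percentile(b[m][:,0],[2,50,98]))
E
```

```text
t 16.6 board xy mm [-145.1   -0.4] z 0.0073 ft board x,y,z -6.95 1.09 -1.68 0.0006
jaw x [-115.80522812 -103.0080242   -90.28045599]
```

Request:
move_arm:
  motion: "-1 0.015 0 0 0; -1 0.03 0 0 0; -1 0.045 0 0 0; -1 0.06 0 0 0; -1 0.075 0 0 0; -1 0.085 0 0 0; -1 0.085 0 0 0; -1 0.085 0 0 0"

```text
time: 17.32
position: [0.5342, -0.2113, 0.0072]
tool_rot: [0.74, 0.672, -0.001, 0.001]
ft_force: [-2.6, -5.7, -1.0]
grip_width: 0.0006
grip_force: 2.8
```

Request:
move_arm:
  motion: "-1 0.005 0 0 0; -1 0.01 0 0 0; -1 0.015 0 0 0; -1 0.02 0 0 0"

```text
time: 17.65
position: [0.5346, -0.208, 0.0072]
tool_rot: [0.74, 0.672, -0.001, 0.002]
ft_force: [-2.2, -8.0, -0.5]
grip_width: 0.0004
grip_force: 3.8
```

```bash
cat > b.py <<'E'
from h import *; from rig import robot
o=st(robot);f=grab(robot,'top');w=world(f);p=f['p'].astype(int);b=bd(w)
m=(abs(b[...,1])<6)&(b[...,0]<70)&(b[...,0]>-90)&(p.max(-1)<90)&(w[...,2]<.032)
if m.sum():print('eyes x',np.sort(b[m][:,0]).round(0)[::4])
E
python3 b.py
```

```text
t 17.65 board xy mm [-124.4   -0.4] z 0.0072 ft board x,y,z -8.17 1.47 -0.48 0.0004
eyes x [-22. -17. -14.  -9.  62.  64.  67.  69.]
```

Request:
move_arm:
  motion: "-1 0.006 0 0 0; -1 0.012 0 0 0; -1 0.018 0 0 0; -1 0.024 0 0 0"

```text
time: 18.03
position: [0.535, -0.2032, 0.0073]
tool_rot: [0.74, 0.673, -0.001, 0.002]
ft_force: [-2.1, -6.7, -1.0]
grip_width: 0.0005
grip_force: 3.8
```

Request:
move_arm:
  motion: "-1 0.006 0 0 0; -1 0.012 0 0 0; -1 0.018 0 0 0; -1 0.024 0 0 0"

```text
time: 18.37
position: [0.5354, -0.199, 0.0073]
tool_rot: [0.74, 0.673, -0.001, 0.002]
ft_force: [-3.3, -9.2, -1.6]
grip_width: 0.0004
grip_force: 5.1
```

Request:
move_arm:
  motion: "-1 0.005 0 0 0; -1 0.01 0 0 0"

```text
time: 18.53
position: [0.5356, -0.1974, 0.0073]
tool_rot: [0.74, 0.673, -0.002, 0.002]
ft_force: [-3.5, -11.0, 0.0]
grip_width: 0.0003
grip_force: 5.6
```

```bash
python3 b.py
```

```text
t 18.53 board xy mm [-113.8   -0.4] z 0.0073 ft board x,y,z -11.26 2.47 0.05 0.0003
eyes x [-17. -11.  -9.  -6.  67.  69.]
```

Force is up to 11.3 N and the blank has moved about 5 mm less than the clamp, so the pad is near half-way. I'm backing off to check.

Request:
move_arm:
  motion: "-1 -0.02 0 0 0; -1 -0.06 0 0 0; -1 -0.12 0 0 0; -1 -0.2 0 0 0; -1 -0.3 0 0 0; -1 -0.3 0 0 0; -1 -0.3 0 -0.2 0; -1 -0.3 0 -0.4 0; -1 -0.5 0 -0.5 0; -1 -0.6 0 -0.5 0; -1 -0.6 0 -0.5 0; -1 -0.6 0 -0.5 0"

```text
time: 19.58
position: [0.5237, -0.3146, 0.1075]
tool_rot: [0.741, 0.671, 0.0, 0.0]
ft_force: [0.5, 0.2, -0.8]
grip_width: 0.0006
grip_force: 0.0
```

```bash
python3 - <<'E'
from h import *; from rig import robot
st(robot);f=grab(robot,'top');w=world(f);p=f['p'].astype(int);b=bd(w);c=abs(b[...,1])<31
m=c&(w[...,2]>.055)&(w[...,2]<.075)&(p[...,0]>150)&(p[...,1]<90)&(b[...,0]<50)
print('block',np.percentile(b[m][:,0],[1,50,99]))
m=(abs(b[...,1])<24)&(w[...,2]>.038)&(w[...,2]<.052)&(p.max(-1)<90)&(b[...,0]<50);print('pad',m.sum(),np.percentile(b[m][:,0],[1,50,99]))
f0=np.load('top.npz');w0=world(f0);b0=bd(w0);p0=f0['p'].astype(int)
m=(abs(b0[...,1])<31)&(w0[...,2]>.055)&(w0[...,2]<.075)&(p0[...,0]>150)&(p0[...,1]<90)
print('block0',np.percentile(b0[m][:,0],[1,50,99]))
m=(abs(b0[...,1])<24)&(w0[...,2]>.038)&(w0[...,2]<.052)&(p0.max(-1)<90)&(b0[...,0]<50);print('pad0',m.sum(),np.percentile(b0[m][:,0],[1,50,99]))
cv2.imwrite('pics/t5.png',cv2.resize(f['p'][180:265,200:370,::-1],None,fx=4.5,fy=4.5))
E
```

```text
t 19.58 board xy mm [-231.6    0.3] z 0.1075 ft board x,y,z 0.25 -0.51 -0.82 0.0006
block [-99.96520424 -78.72803796 -58.61066516]
pad 22 [-49.05273771 -47.39394381 -45.41671565]
block0 [-166.88441388 -145.71420757 -125.68489675]
pad0 39 [-109.5465531  -106.52380507 -103.84285997]
```

View pics/t5.png

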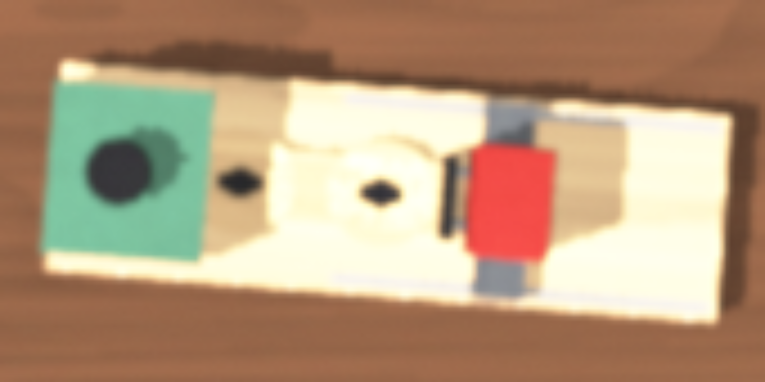

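The blank is straight, in the hood mouth (eyes at (240,182) and (380,193)) and against the pad (448,197). The gap from pad to block has shrunk by about 6–8 mm, which fits the force reading of 3.5–4.5 N on the pad, so I'm handing in.

```bash
python3 -c "
from rig import robot;print(robot.hand_in())"
```

```text
the job is handed in; nothing more can be done
None
```

The job is handed in, with no verdict returned: the blank lies straight on the bed, apparently against the hidden stop (push rose from about 8 to 11 N), held by the pad pressed in an estimated 6–8 mm of its 12 mm; the first grasp closed on air because the fingertips sat about 33 mm higher than reported, so I corrected for that, and the arm never went near the jar, pot or gouge.

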